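# Set the drilling stop in its notch and run the blank up to it

### The job

Push the sliding stop along the drilling fence, towards the brass blank, until its spring pin clicks down into the notch of the clip on the fence. Then push the brass blank back along the fence until its end touches the stop, leaving the blank lying along the fence and the pin still down in the notch. Only push: do not lift the blank or pull the pin up by its knob, and leave the jar, bit box and chuck alone.

Things in the scene. Friction and masses are not known exactly. Their poses are not given: they have to be found in the camera images.
- fence: dark steel fence bar fixed to the bench, 40 wide (its x) x 520 long (its y) x 20 high; origin at the centre of its underside on the bench, z up. Its -x face, towards the robot, is the guiding face (20 mm from the origin). The stop slides along its y.
- stop (a joint): travel of the stop along the fence's +y (m): 0 puts the stop's centre at fence y = -170 mm, 0.36 is the far end of its travel. Stays where it is left; about 1.5 N of sliding friction on the plain bar, with some damping (push at 50 mm/s or slower).
- stop_axis (a point): point under the stop's pin, on the fence's top surface (20 mm above the bench), at the middle of the stop. Axes as the fence's. A flat arm 20 mm thick (along y) hangs from the stop on the robot's side of the bar, from 20.5 to 76.5 mm out from the fence's centre line and from 2 to 39 mm above the bench. The stop can only slide along the fence.
- saddle_top (a point): point on the top plate of the stop's aluminium saddle, 39 mm above the bench, 18 mm in +y from stop_axis. The saddle is 36 x 50 mm (along y) and straddles the clip. The pin's black knob stands in its middle, 16 mm in diameter, its top 53 mm above the bench when the pin is down on the bar.
- stop_push (a point): middle of the arm's -y face, the face to push to send the stop along the fence's +y: 50 mm on the robot's side of the fence's centre line, 20 mm above the bench, 10 mm in -y from stop_axis. Axes as the fence's.
- stop_face (a point): point on the arm's +y face, where the blank's end butts: 40 mm on the robot's side of the fence's centre line, 20 mm above the bench, 10 mm in +y from stop_axis. Axes as the fence's.
- pin (a joint): height of the spring pin's tip above the fence's top (m), up positive: 0 when it rides on the bare bar, 0.0065 on the crests of the clip, about 0.002 when it has dropped home in the clip's notch. A spring presses it down (5 N at 0, 10 N at the crests). It rises by itself as the stop is pushed over the clip.
- clip: steel notched clip fixed on top of the fence, 12 mm wide, 49 mm long along y, on the stop's +y side at the start; origin at the bottom of the notch, on the fence's top surface; axes as the fence's. Along y each half rises in a ramp from 0 (24.5 mm from the notch) to a flat crest 6.5 mm high (9.5 to 5.5 mm from the notch), then falls steeply to the notch, a V.
- clip_crest (a point): inner edge of the first crest, 5.5 mm in -y of the notch and 6.5 mm above the fence's top. Pushing the stop up the ramp takes about 4 to 8 N; when stop_axis passes this point the pin snaps down, the force dips and the stop jumps ahead by itself until stop_axis is at the notch. From there only 12 to 15 N or more drives it out again either way.
- blank: loose brass block 40 (x) x 60 (y) x 25 mm high, about 0.5 kg (varies), lying on the bench on the robot's side of the fence, 1 to 3 mm from its guiding face and parallel to it, further along the fence's +y than the clip. Origin at the centre of its underside; axes as the fence's. Butted, its centre is 30 mm in +y from stop_face; flush, it is 40 mm from the fence's centre line. Sliding it takes about 2 to 4 N.
- jar: amber glass jar, 52 mm diameter, 62 mm high, standing beyond the fence; origin centre of its underside; leave alone
- bitbox: green and clear bit box, 60 x 100 x 42 mm high, beyond the fence; origin centre of its underside; leave alone
- chuck: steel drill chuck, 38 mm diameter, 46 mm high, standing beyond the fence; origin centre of its underside; leave alone
Not all that is in view belongs to the job. Of the things like the blank, leave any that is blue or pink; of the rest the larger one is meant.

How it is judged:
By the outcome, as a careful person would: the job done as asked, in the order asked, and still so for the second after the job is handed in, with the robot touching nothing.
It also fails if it takes over 61 s, if anything falls off the work surface, if the arm or the gripper's body presses on something with over 40 N, if the wrist force passes 120 N, or if a joint passes its speed limit or range.

### The arm

A 7-joint arm with a two-finger parallel gripper is mounted at the origin on the work surface. World frame = base frame: x ahead of the robot, y to its left, z up, the work surface at z = 0. Lengths are in m, angles in degrees, forces in N, time in s.
With the tool pointing down it reaches from about 0.4 to 0.75 m from the base axis. Payload 19.5 kg.
Tool frame: the origin (TCP) lies on the centre line of the jaws, within the pads' length; the fingertips stand 11 mm ahead of it and the grasp point (between the pads) lies 8 mm behind it; z points along the fingers, y is the line along which they close (so a half turn about z gives the same grasp; the last joint's range is limited). The gripper opens to 85 mm and grips with 20 to 120 N. Pads are 22 mm wide; open, the fingers measure 114 mm over their backs; the gripper's body (76 mm by 85 mm) begins 54 mm behind the grasp point. The pads swing forward as they close: fully open they stand 13 mm farther back than shut.
Start: joints at [72.21, 40.479, -1.581, 85.061, 1.261, 54.483, -4.326], TCP at [0.153, -0.554, 0.242] pointing down, gripper open.
Joint ranges: [-155.06, 155.06], [-18.47, 123.98], [-90, 86.84], [0, 140.48], [-83.41, 263.41], [0, 116], [-161.91, 161.91]. Speed limits (degrees/s): [108.29, 108.29, 147.25, 147.25, 172.46, 172.46, 172.46].

### API

Orientations are given as a 3x3 rotation matrix whose columns are the frame's x, y, z axes.
In Python, from workcell import robot gives the robot as it stands.
- The arm moves only by the tool play_rows, never from a script. Its argument "commands" is one flat list of numbers, 6 for each row, row after row: the shift along the world's x, y, z normalised to -1 to 1, where 1 is 75 cm, then the turn, a rotation vector about the world's x, y, z normalised to -1 to 1, where 1 is 90 degrees. In form: [dx, dy, dz, ax, ay, az, dx, dy, dz, ax, ay, az, ...]. A call has 1 to 20 rows; each row shifts and turns the commanded pose from where the row before left it; what a row does not reach is not made up. A row lasts 1/12 s, in which the tool goes at most 41.7 mm and 7.16 degrees, less where a joint would pass 70% of its speed; a pose out of reach is approached as far as the arm can. A call with a number of a shift or a turn outside -1 to 1 is refused whole. A call with a gripper value outside its range is refused whole. "jaw" is the closure, from 0 (fully open) to 1 (shut), set as the call begins (left out, the last holds). The fingers move at their own pace and stop on an object; "force" is the grip in N (left out, the last holds). Time passes only in rows, so rows that do not move let the fingers close. It gives the time, the measured TCP pose, the force, the opening and the grip force at its end, in the units of the state.
- robot.get_obs(): the state, without advancing time (a new reading comes with each control period).
- robot.camera(name): name is "side" or "top" or "wrist"; returns a dict with "frame" (400x640x3 uint8, red, green, blue), "K" (3x3 intrinsics, pixels), "R" (3x3) and "t" (3): a world point X has camera coordinates R X + t. Camera axes: x right, y down, z forward; pixel columns grow to the right and rows downward; lengths in m; the calibration is good to about 2 mm. The wrist camera is an equidistant fisheye: a pixel r from the principal point sees the ray r / f radians off the axis. A picture is of the moment at which its call begins. There is no depth.
- robot.sign_off(): hands the job in; it is judged then, once.
Trained networks look in the newest picture that a camera, given by its name, has taken for a name from the list of things; names that differ only in an ending like _2 or _b are one class to them, and where a whole thing is asked for, a point or a joint stands for the part that bears it (a point fixed in the world has none). Each returns a list of dicts, best first, with "confidence" (0 to 1); they miss things now and then, are a little off and sometimes report something else, mostly with a low value. They report only what shows in the picture. A call takes as long as a camera call. They do not tell look-alikes from the thing itself.
- robot.search_frame(target, camera): "xy" ([column, row] in pixels, amid what is visible of it).
- robot.trace(target, camera): "region" (400x640 bool, what is visible of it) and "xy" ([column, row] in pixels, amid what is visible of it).
The state is a dict: "t": time; "joints": joint angles; "dq": joint speeds; "joint_efforts": joint torques, N m; "tool_pos": TCP position; "tool_rot": TCP orientation; "contact_force": force on the tool from outside, world axes, zero at the start; "torque": the same for the moment, N m; "finger_gap": finger opening in m; "finger_force": force on a finger pad.
Only numpy, scipy, OpenCV 4.12 (cv2) and the standard library are available. Lean on these libraries where they do the work, as an engineer would, in place of code of your own. Each camera call takes 0.05 s, during which the arm holds its last target. There are 200 camera calls.

## Working session

There is one attempt and no reset: what is moved stays moved. The work goes in short steps, Python scripts to look and compute and a tool call to move; the robot and the scene stay as the last step left them, time stands still between calls to the robot, and variables do not carry over. Pictures are saved under pics/ and viewed, at most 10 in all, crops included, and the job is handed in when it is done.

Besides the shell and the picture viewer there is one more tool, called after ">>>" as name(argument=value, ...), one argument or row to a line, values as JSON. play_rows: Moves the arm, as the interface text tells. Its arguments: {"type":"object","properties":{"commands":{"type":"array"},"jaw":{"type":"number"},"force":{"type":"number"}},"required":["commands"]}

```bash
mkdir -p pics; cat > h.py <<'E'
from workcell import robot
import numpy as np, cv2
def ray(c,xy,z):
    K,R,t=np.array(c["K"]),np.array(c["R"]),np.array(c["t"])
    d=R.T@np.linalg.solve(K,[xy[0],xy[1],1]); o=-R.T@t
    return o+d*(z-o[2])/d[2]
def proj(c,X):
    p=np.array(c["R"])@np.array(X)+c["t"]; p=np.array(c["K"])@p; return p[:2]/p[2]
E
python3 - <<'E'
from h import *
for n in ("top","side"):
    c=robot.camera(n); f=c["frame"]
    cv2.imwrite(f"pics/{n}0.png",f[:,:,::-1])
    print(n,(-np.array(c["R"]).T@c["t"]).round(3))
    for o,z in (("fence",.02),("stop",.039),("pin",.053),("clip",.02),("blank",.025),("jar",.06),("bitbox",.04),("chuck",.046)):
        for r in robot.search_frame(o,n)[:4]:
            print(o,round(r["confidence"],2),np.round(r["xy"]),ray(c,r["xy"],z).round(4)[:2])
E
```

```text
top [0.493 0.041 0.782]
fence 0.68 [344. 218.] [ 0.5605 -0.0239]
fence 0.37 [409. 222.] [ 0.5488 -0.1568]
stop 0.65 [412. 223.] [ 0.5447 -0.1577]
blank 0.67 [233. 240.] [0.5188 0.2006]
blank 0.66 [242. 278.] [0.4447 0.1828]
blank 0.64 [191. 274.] [0.4547 0.2829]
blank 0.37 [408. 226.] [ 0.5401 -0.1526]
jar 0.82 [241. 139.] [0.7182 0.1805]
jar 0.75 [412. 221.] [ 0.5469 -0.1513]
bitbox 0.92 [413. 132.] [ 0.7325 -0.17  ]
chuck 0.73 [341. 138.] [ 0.7203 -0.0198]
side [0.162 0.562 0.464]
fence 0.68 [339. 234.] [0.5616 0.0452]
stop 0.7 [405. 202.] [ 0.5161 -0.1264]
pin 0.54 [342. 234.] [0.5283 0.079 ]
clip 0.6 [348. 223.] [0.5732 0.0014]
blank 0.9 [300. 284.] [0.5123 0.207 ]
blank 0.78 [218. 276.] [0.6266 0.2841]
blank 0.74 [293. 335.] [0.445  0.2898]
jar 0.95 [230. 226.] [0.689  0.2067]
bitbox 0.94 [337. 169.] [ 0.7287 -0.1527]
chuck 0.25 [297. 285.] [0.4967 0.2281]
```

```bash
python3 - <<'E'
import cv2
a=cv2.imread("pics/top0.png")[100:330,150:470]; cv2.imwrite("pics/v1.png",cv2.resize(a,None,fx=2.5,fy=2.5,interpolation=cv2.INTER_CUBIC))
E
```

```text
(no output)
```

View pics/v1.png

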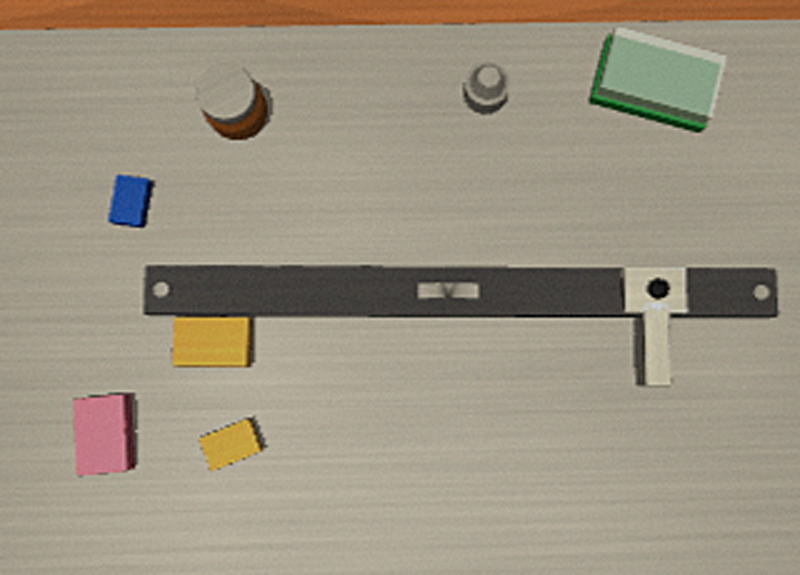

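View pics/side0.png

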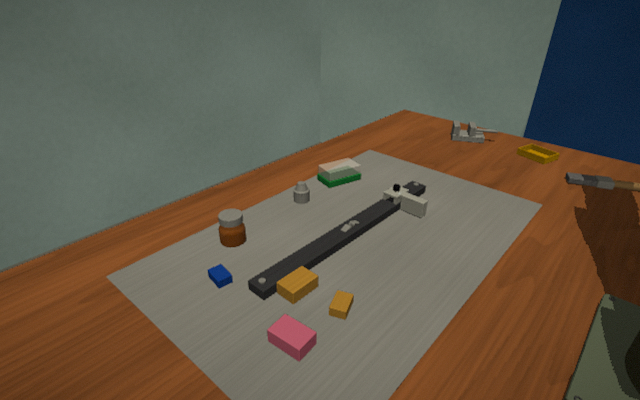

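The top view shows the fence running almost along world y. The stop is at px (412,215), the clip at (329,216), and the larger yellow blank at (235,236) lies against the fence. The small yellow, pink and blue blocks are decoys.

```bash
python3 - <<'E'
from h import *
c=robot.camera("top"); f=c["frame"]
P=lambda u,v:(u/2.5+150-.3,v/2.5+100-.3)
L=[P(145,266),P(145,316),P(777,268),P(777,316)]
w=[ray(c,p,.02) for p in L]
for p,x in zip(L,w): print("fence",np.round(p),x.round(4))
ce=np.mean(w,0); ax=(w[0]+w[1]-w[2]-w[3]); ax/=np.linalg.norm(ax); yaw=np.degrees(np.arctan2(-ax[0],ax[1]))
print("centre",ce.round(4),"yaw",yaw.round(2))
# from holes too
h=[ray(c,P(161,289),.02),ray(c,P(762,292),.02)]; d=h[0]-h[1]; print("holes",np.round(h,4),np.degrees(np.arctan2(-d[0],d[1])).round(2))
def loc(X): d=X-ce; return np.round([d@np.array([ax[1],-ax[0],0]), d@ax],4)
for n,p,z in (("knob",P(658,289),.053),("clip a",P(418,290),.02),("clip b",P(479,290),.02),("notch",P(448,290),.02),
  ("arm tip L",P(645,384),.039),("arm tip R",P(670,384),.039),("saddle L",P(625,290),.039),("saddle R",P(687,290),.039)):
    X=ray(c,p,z); print(n,X.round(4),loc(X))
hsv=cv2.cvtColor(f,cv2.COLOR_RGB2HSV); m=cv2.inRange(hsv,(12,120,80),(35,255,255))
n,lab,st,cen=cv2.connectedComponentsWithStats(m)
for i in range(1,n):
    if st[i,4]>150:
        r=cv2.minAreaRect(np.argwhere(lab==i)[:,::-1].astype(np.float32)); b=np.array([ray(c,p,.025) for p in cv2.boxPoints(r)])
        print("blank",st[i],b.mean(0).round(4),loc(b.mean(0)),[loc(q) for q in b])
print(robot.get_obs()["tool_rot"], robot.get_obs()["tool_pos"], robot.get_obs()["t"])
E
```

```text
fence [208. 206.] [0.589  0.2542 0.02  ]
fence [208. 226.] [0.5482 0.2533 0.02  ]
fence [460. 207.] [ 0.5779 -0.265   0.02  ]
fence [460. 226.] [ 0.5384 -0.262   0.02  ]
centre [ 0.5634 -0.0049  0.02  ] yaw -1.16
holes [[ 0.5699  0.2408  0.02  ]
 [ 0.5583 -0.2511  0.02  ]] -1.35
knob [ 0.5594 -0.1564  0.053 ] [-0.0009 -0.1516]
clip a [0.5652 0.0317 0.02  ] [0.0011 0.0365]
clip b [ 0.5643 -0.0182  0.02  ] [ 0.0012 -0.0134]
notch [0.5648 0.0071 0.02  ] [0.0011 0.012 ]
arm tip L [ 0.4858 -0.1456  0.039 ] [-0.0747 -0.1423]
arm tip R [ 0.4854 -0.1654  0.039 ] [-0.0747 -0.1621]
saddle L [ 0.5603 -0.1337  0.039 ] [-0.0004 -0.1288]
saddle R [ 0.5594 -0.1835  0.039 ] [-0.0004 -0.1787]
blank [     0     44    640    356 118011] [0.578  0.0172 0.025 ] [0.0142 0.0224] [array([0.3693, 0.7174]), array([ 0.3825, -0.6752]), array([-0.3509, -0.5814]), array([-0.344 ,  0.6288])]
blank [219 227  31  20 605] [0.5261 0.1989 0.025 ] [-0.0414  0.2029] [array([-0.0225,  0.2337]), array([-0.0224,  0.1734]), array([-0.0604,  0.1724]), array([-0.0604,  0.2322])]
blank [230 268  25  20 308] [0.4453 0.1825 0.025 ] [-0.1218  0.1849] [array([-0.1174,  0.2103]), array([-0.1011,  0.1709]), array([-0.1263,  0.1595]), array([-0.1425,  0.1988])]
[[ 9.64096963e-01  2.65550456e-01 -3.46977493e-05]
 [ 2.65550457e-01 -9.64096962e-01  5.86289263e-05]
 [-1.78830566e-05 -6.57379730e-05 -9.99999998e-01]] [ 0.15269234 -0.55434197  0.24228829] 0.95
```

>>> play_rows(
  commands=[0.034, 0.0333, -0.0116, 0, 0, 0.0582, 0.034, 0.0333, -0.0116, 0, 0, 0.0582, 0.034, 0.0333, -0.0116, 0, 0, 0.0582, 0.034, 0.0333, -0.0116, 0, 0, 0.0582, 0.034, 0.0333, -0.0116, 0, 0, 0.0582, 0.034, 0.0333, -0.0116, 0, 0, 0.0582, 0.034, 0.0333, -0.0116, 0, 0, 0.0582, 0.034, 0.0333, -0.0116, 0, 0, 0.0582, 0.034, 0.0333, -0.0116, 0, 0, 0.0582, 0.034, 0.0333, -0.0116, 0, 0, 0.0582, 0.034, 0.0333, -0.0116, 0, 0, 0.0582, 0.034, 0.0333, -0.0116, 0, 0, 0.0582, 0.034, 0.0333, -0.0116, 0, 0, 0.0582, 0.034, 0.0333, -0.0116, 0, 0, 0.0582, 0, 0, 0, 0, 0, 0, 0, 0, 0, 0, 0, 0],
  jaw=1,
  force=40,
)

```text
t: 2.28
tool_pos: [0.5104, -0.2031, 0.1199]
tool_rot: [[0.019, 1.0, -0.0], [1.0, -0.019, 0.001], [0.001, -0.001, -1.0]]
contact_force: [0.6, -0.3, 0.2]
finger_gap: -0.0
finger_force: 0.0
```

>>> play_rows(
  commands=[0, 0, -0.035, 0, 0, 0, 0, 0, -0.035, 0, 0, 0, 0, 0, -0.03, 0, 0, 0, 0, 0, -0.0227, 0, 0, 0, 0, 0.008, 0, 0, 0, 0, 0, 0.008, 0, 0, 0, 0, 0, 0.005, 0, 0, 0, 0, 0, 0, 0, 0, 0, 0],
)

```text
t: 2.95
tool_pos: [0.5103, -0.1881, 0.0298]
tool_rot: [[0.021, 1.0, 0.002], [1.0, -0.021, -0.0], [-0.0, 0.002, -1.0]]
contact_force: [-0.4, -0.0, 0.3]
finger_gap: -0.0002
finger_force: 0.0
```

```bash
python3 - <<'E'
from h import *
c=robot.camera("top"); a=c["frame"][150:290,280:480,::-1]
cv2.imwrite("pics/v3.png",cv2.resize(a,None,fx=4,fy=4,interpolation=cv2.INTER_CUBIC)[:600])
E
```

```text
(no output)
```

View pics/v3.png

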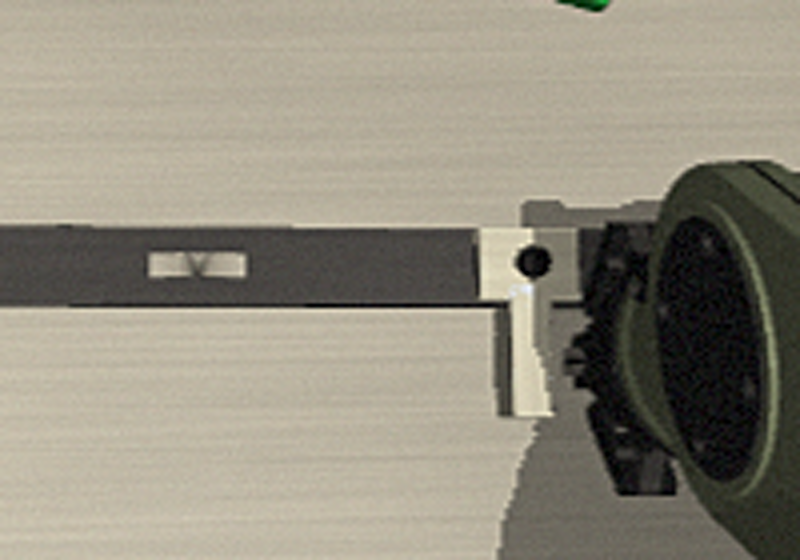

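>>> play_rows(
  commands=[0.0001, 0.005, 0, 0, 0, 0, 0.0001, 0.005, 0, 0, 0, 0, 0.0001, 0.005, 0, 0, 0, 0, 0.0001, 0.005, 0, 0, 0, 0, 0.0001, 0.005, 0, 0, 0, 0, 0.0001, 0.005, 0, 0, 0, 0, 0.0001, 0.005, 0, 0, 0, 0, 0.0001, 0.005, 0, 0, 0, 0, 0.0001, 0.005, 0, 0, 0, 0, 0.0001, 0.005, 0, 0, 0, 0, 0.0001, 0.005, 0, 0, 0, 0, 0.0001, 0.005, 0, 0, 0, 0, 0.0001, 0.005, 0, 0, 0, 0, 0.0001, 0.005, 0, 0, 0, 0, 0.0001, 0.005, 0, 0, 0, 0, 0.0001, 0.005, 0, 0, 0, 0, 0.0001, 0.005, 0, 0, 0, 0, 0.0001, 0.005, 0, 0, 0, 0, 0.0001, 0.005, 0, 0, 0, 0, 0.0001, 0.005, 0, 0, 0, 0],
)

```text
t: 4.67
tool_pos: [0.5112, -0.1136, 0.0284]
tool_rot: [[0.022, 1.0, -0.0], [1.0, -0.022, -0.0], [-0.0, -0.0, -1.0]]
contact_force: [1.3, -3.2, 0.4]
finger_gap: 0.0001
finger_force: 1.0
```

>>> play_rows(
  commands=[0.0001, 0.005, 0, 0, 0, 0, 0.0001, 0.005, 0, 0, 0, 0, 0.0001, 0.005, 0, 0, 0, 0, 0.0001, 0.005, 0, 0, 0, 0, 0.0001, 0.005, 0, 0, 0, 0, 0.0001, 0.005, 0, 0, 0, 0, 0.0001, 0.005, 0, 0, 0, 0, 0.0001, 0.005, 0, 0, 0, 0, 0.0001, 0.005, 0, 0, 0, 0, 0.0001, 0.005, 0, 0, 0, 0, 0.0001, 0.005, 0, 0, 0, 0, 0.0001, 0.005, 0, 0, 0, 0, 0.0001, 0.005, 0, 0, 0, 0, 0.0001, 0.005, 0, 0, 0, 0, 0.0001, 0.005, 0, 0, 0, 0, 0.0001, 0.005, 0, 0, 0, 0],
)

```text
t: 6.0
tool_pos: [0.5124, -0.0536, 0.0284]
tool_rot: [[0.022, 1.0, -0.0], [1.0, -0.022, -0.0], [-0.0, -0.0, -1.0]]
contact_force: [1.2, -2.4, 0.2]
finger_gap: 0.0002
finger_force: 1.0
```

```bash
python3 - <<'E'
from h import *
c=robot.camera("top"); a=c["frame"][150:290,260:460,::-1]
cv2.imwrite("pics/v4.png",cv2.resize(a,None,fx=4,fy=4,interpolation=cv2.INTER_CUBIC))
o=robot.get_obs(); print(o["tool_pos"],o["contact_force"])
E
```

```text
[ 0.51237817 -0.05266944  0.02843457] [0.7191741  0.07579012 0.23555543]
```

View pics/v4.png

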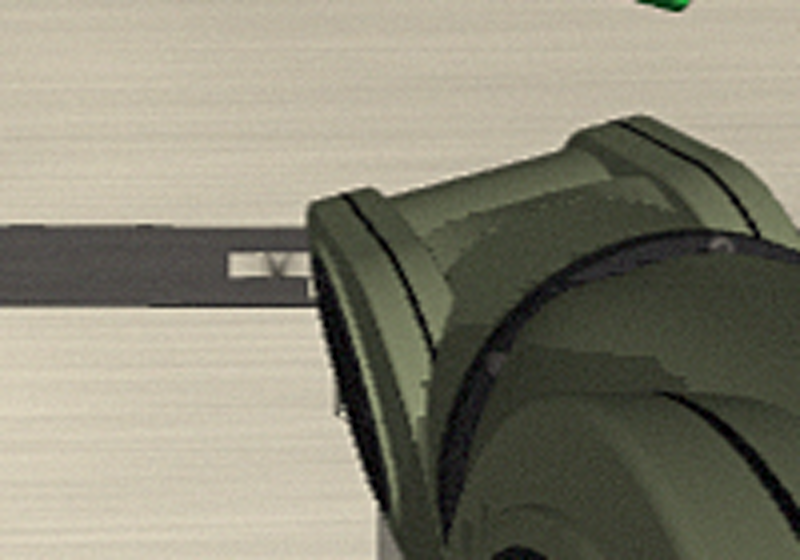

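>>> play_rows(
  commands=[0.0001, 0.004, 0, 0, 0, 0, 0.0001, 0.004, 0, 0, 0, 0, 0.0001, 0.004, 0, 0, 0, 0],
)

```text
t: 6.3
tool_pos: [0.5125, -0.0447, 0.0284]
tool_rot: [[0.022, 1.0, -0.0], [1.0, -0.022, -0.0], [-0.0, -0.0, -1.0]]
contact_force: [0.7, -1.7, 0.0]
finger_gap: 0.0
finger_force: 0.9
```

>>> play_rows(
  commands=[0.0001, 0.0035, 0, 0, 0, 0, 0.0001, 0.0035, 0, 0, 0, 0],
)

```text
t: 6.47
tool_pos: [0.5127, -0.0394, 0.0284]
tool_rot: [[0.022, 1.0, -0.0], [1.0, -0.022, -0.0], [-0.0, -0.0, -1.0]]
contact_force: [-0.4, -0.8, 1.3]
finger_gap: -0.0
finger_force: 0.9
```

>>> play_rows(
  commands=[0.0001, 0.0035, 0, 0, 0, 0, 0.0001, 0.0035, 0, 0, 0, 0],
)

```text
t: 6.63
tool_pos: [0.5127, -0.0352, 0.0284]
tool_rot: [[0.023, 1.0, -0.001], [1.0, -0.023, -0.001], [-0.001, -0.001, -1.0]]
contact_force: [-0.2, -13.8, 0.4]
finger_gap: 0.0003
finger_force: 6.3
```

>>> play_rows(
  commands=[0.0001, 0.002, 0, 0, 0, 0, 0.0001, 0.002, 0, 0, 0, 0],
)

```text
t: 6.8
tool_pos: [0.5128, -0.0326, 0.0285]
tool_rot: [[0.023, 1.0, -0.001], [1.0, -0.023, -0.002], [-0.002, -0.001, -1.0]]
contact_force: [-0.6, -7.3, 1.0]
finger_gap: 0.0001
finger_force: 3.4
```

>>> play_rows(
  commands=[0.0001, 0.002, 0, 0, 0, 0, 0.0001, 0.002, 0, 0, 0, 0, 0.0001, 0.002, 0, 0, 0, 0],
)

```text
t: 7.05
tool_pos: [0.5129, -0.0282, 0.0284]
tool_rot: [[0.024, 1.0, -0.001], [1.0, -0.024, -0.002], [-0.002, -0.001, -1.0]]
contact_force: [-1.5, -13.3, 2.9]
finger_gap: 0.0
finger_force: 6.7
```

>>> play_rows(
  commands=[0.0001, 0.002, 0, 0, 0, 0, 0.0001, 0.002, 0, 0, 0, 0],
)

```text
t: 7.22
tool_pos: [0.513, -0.0248, 0.0284]
tool_rot: [[0.023, 1.0, -0.001], [1.0, -0.023, -0.001], [-0.001, -0.001, -1.0]]
contact_force: [-1.2, -2.0, 0.2]
finger_gap: 0.0
finger_force: 0.9
```

>>> play_rows(
  commands=[0, 0.001, 0, 0, 0, 0, 0, 0.001, 0, 0, 0, 0],
)

```text
t: 7.38
tool_pos: [0.5133, -0.0226, 0.0284]
tool_rot: [[0.022, 1.0, -0.001], [1.0, -0.022, -0.0], [-0.0, -0.001, -1.0]]
contact_force: [0.7, -2.6, 0.8]
finger_gap: -0.0001
finger_force: 1.7
```

>>> play_rows(
  commands=[0, 0.001, 0, 0, 0, 0, 0, 0.001, 0, 0, 0, 0],
)

```text
t: 7.55
tool_pos: [0.5134, -0.0209, 0.0284]
tool_rot: [[0.022, 1.0, -0.0], [1.0, -0.022, -0.0], [-0.0, -0.0, -1.0]]
contact_force: [0.1, -0.7, -0.4]
finger_gap: -0.0
finger_force: 0.0
```

```bash
python3 - <<'E'
from h import *
c=robot.camera("side"); a=c["frame"][170:270,270:430,::-1]
cv2.imwrite("pics/v5.png",cv2.resize(a,None,fx=5,fy=5,interpolation=cv2.INTER_CUBIC))
o=robot.get_obs(); print(o["tool_pos"],o["contact_force"])
E
```

```text
[ 0.51350208 -0.02053888  0.02842639] [ 0.63460567  0.63643301 -0.00626545]
```

View pics/v5.png

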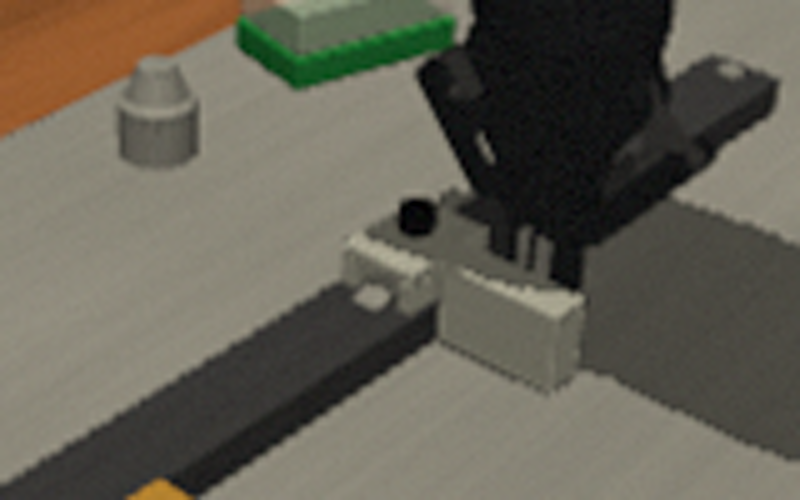

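```bash
python3 - <<'E'
from h import *
c=robot.camera("side")
C=lambda X:((proj(c,X)-[270,170])*5+2).round(0)
ax=np.array([.0218,.9998,0]); ex=np.array([.9998,-.0218,0]); n=np.array([.5640,.0071,0])
for s,p in ((0,.002),(-.0055,.0065),(-.003,.005)):
    q=n+ax*s
    z=lambda h:np.array([0,0,h])
    print(s,"knobtop",C(q+z(.053+p)),"arm tip top +y",C(q-ex*.0765+ax*.01+z(.039)),"arm bottom",C(q-ex*.0765+ax*.01+z(.002)),"saddle end top",C(q-ex*.018+ax*.025+z(.039)),C(q+ex*.018+ax*.025+z(.039)))
print("clip +y end",C(n+ax*.0245-ex*.006+[0,0,.02]),C(n+ax*.0245+ex*.006+[0,0,.02]))
print("blank corner",C(np.array([.5261,.1989,.025])-ax*.03+ex*.02))
E
```

```text
0 knobtop [403. 207.] arm tip top +y [542. 325.] arm bottom [534. 404.] saddle end top [397. 282.] [327. 248.]
-0.0055 knobtop [412. 192.] arm tip top +y [550. 319.] arm bottom [542. 398.] saddle end top [406. 277.] [336. 243.]
-0.003 knobtop [408. 198.] arm tip top +y [547. 322.] arm bottom [539. 400.] saddle end top [402. 279.] [332. 246.]
clip +y end [372. 310.] [349. 299.]
blank corner [159. 475.]
```

>>> play_rows(
  commands=[0, 0.001, 0, 0, 0, 0],
)

```text
t: 7.73
tool_pos: [0.5135, -0.0201, 0.0284]
tool_rot: [[0.022, 1.0, -0.0], [1.0, -0.022, 0.0], [0.0, -0.0, -1.0]]
contact_force: [0.8, -5.4, -0.1]
finger_gap: 0.0002
finger_force: 2.9
```

```bash
python3 - <<'E'
from h import *
c=robot.camera("side"); a=c["frame"][195:255,325:395,::-1]
cv2.imwrite("pics/v6.png",cv2.resize(a,None,fx=10,fy=10,interpolation=cv2.INTER_CUBIC))
o=robot.get_obs(); print(o["tool_pos"],o["contact_force"],o["finger_force"])
E
```

```text
[ 0.51351919 -0.02008321  0.02843791] [ 0.37373197 -0.25556676 -0.31277813] 0.22869555305078393
```

View pics/v6.png

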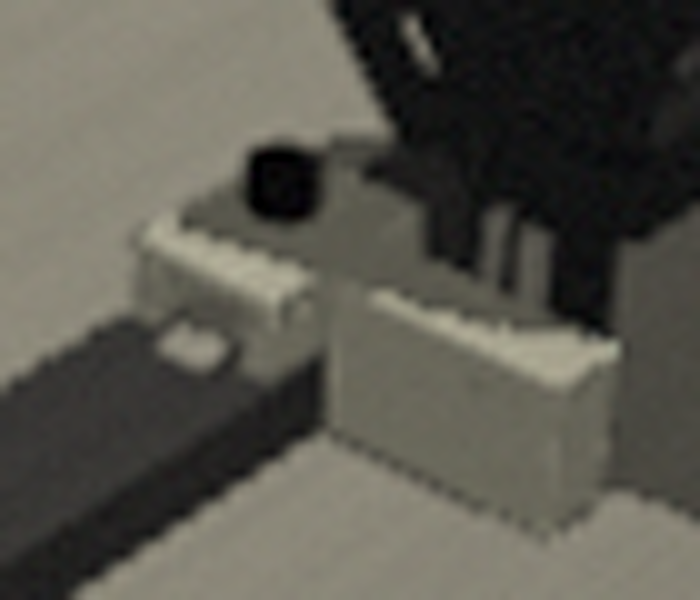

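```bash
python3 - <<'E'
from h import *
c=robot.camera("side"); now=c["frame"][:,:,::-1]; ini=cv2.imread("pics/side0.png")
ax=np.array([.0218,.9998,0]); n=np.array([.5640,.0071,0])
def blob(im,g):
    x0,y0=(np.array(g)-9).astype(int); w=im[y0:y0+18,x0:x0+18].max(2)
    k,l,st,ce=cv2.connectedComponentsWithStats((w<45).astype(np.uint8)); i=l[9,9]
    return st[i][:2]+[x0,y0],st[i][2:],(ce[i]+[x0,y0]).round(2)
for nm,im,q,p in (("ini",ini,np.array([.5599,-.1564,0]),0),("now0",now,n-ax*.0065,0),("now",now,n-ax*.0065,.0065),("home",now,n,.002)):
    X=q+[0,0,.053+p]; print(nm,"pred top",proj(c,X).round(1),"pred mid",proj(c,X-[0,0,.005]).round(1))
print(blob(ini,(396,188)),blob(now,(353,213)))
a=np.hstack([cv2.resize(ini[170:220,370:430],None,fx=6,fy=6,interpolation=cv2.INTER_CUBIC),cv2.resize(now[195:245,325:385],None,fx=6,fy=6,interpolation=cv2.INTER_CUBIC)])
cv2.imwrite("pics/v7.png",a)
E
```

```text
ini pred top [395.7 185. ] pred mid [395.5 186.9]
now0 pred top [352.2 210.6] pred mid [352.1 212.8]
now pred top [352.4 207.9] pred mid [352.3 210. ]
home pred top [350.3 211. ] pred mid [350.1 213.1]
(array([393, 184]), array([ 7,  7, 34], dtype=int32), array([396.06, 187.38])) (array([349, 209]), array([ 8,  8, 49], dtype=int32), array([352.78, 212.94]))
```

View pics/v7.png

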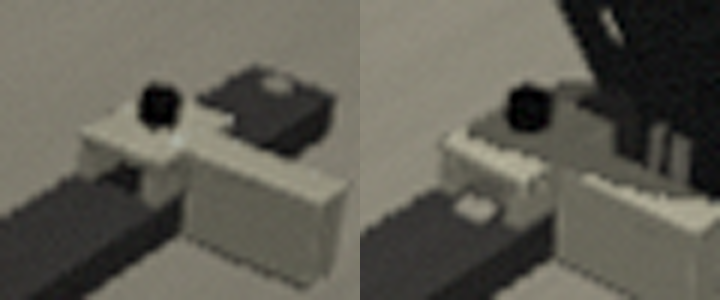

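>>> play_rows(
  commands=[0, 0.001, 0, 0, 0, 0],
)

```text
t: 7.92
tool_pos: [0.5135, -0.0197, 0.0285]
tool_rot: [[0.022, 1.0, 0.0], [1.0, -0.022, -0.0], [-0.0, 0.0, -1.0]]
contact_force: [0.8, -7.1, -0.4]
finger_gap: 0.0002
finger_force: 3.4
```

>>> play_rows(
  commands=[0, 0, 0, 0, 0, 0],
)

```text
t: 8.0
tool_pos: [0.5135, -0.0193, 0.0285]
tool_rot: [[0.022, 1.0, -0.0], [1.0, -0.022, 0.0], [0.0, -0.0, -1.0]]
contact_force: [-0.2, -0.2, -0.7]
finger_gap: 0.0001
finger_force: 0.0
```

>>> play_rows(
  commands=[0, 0.001, 0, 0, 0, 0, 0, 0, 0, 0, 0, 0],
)

```text
t: 8.17
tool_pos: [0.5135, -0.0183, 0.0284]
tool_rot: [[0.022, 1.0, -0.0], [1.0, -0.022, 0.0], [0.0, -0.0, -1.0]]
contact_force: [-0.5, 0.2, -0.9]
finger_gap: -0.0001
finger_force: 0.0
```

```bash
cat >> h.py <<'E'
def blob(im,g):
    x0,y0=(np.array(g)-9).astype(int); w=im[y0:y0+18,x0:x0+18].max(2)
    k,l,st,ce=cv2.connectedComponentsWithStats((w<45).astype(np.uint8)); i=l[9,9]
    return st[i][:2]+[x0,y0],st[i][2:],(ce[i]+[x0,y0]).round(2)
def look():
    c=robot.camera("side"); o=robot.get_obs()
    print("knob",blob(c["frame"][:,:,::-1],(352,213)),o["tool_pos"].round(4) if hasattr(o["tool_pos"],"round") else o["tool_pos"],np.round(o["contact_force"],1),round(o["finger_force"],1))
E
python3 -c "from h import *; look()"
```

```text
knob (array([349, 210]), array([ 7,  8, 49], dtype=int32), array([351.94, 213.31])) [ 0.5134 -0.0184  0.0284] [0.6 0.1 0.3] 0.0
```

>>> play_rows(
  commands=[0, -0.01, 0, 0, 0, 0, 0, -0.03, 0, 0, 0, 0, 0, -0.03, 0, 0, 0, 0, 0, -0.02, 0, 0, 0, 0, 0, 0, 0, 0, 0, 0],
)

```text
t: 8.63
tool_pos: [0.513, -0.0904, 0.0284]
tool_rot: [[0.026, 1.0, -0.0], [1.0, -0.026, -0.002], [-0.002, -0.0, -1.0]]
contact_force: [-0.3, -1.8, -0.1]
finger_gap: -0.0
finger_force: 0.0
```

```bash
python3 - <<'E'
from h import *
look()
c=robot.camera("top"); a=c["frame"][190:270,270:370,::-1]
cv2.imwrite("pics/v8.png",cv2.resize(a,None,fx=7,fy=7,interpolation=cv2.INTER_CUBIC))
ax=np.array([.0218,.9998,0]); ex=np.array([.9998,-.0218,0]); n=np.array([.5648,.0071,0])
P=lambda X:((proj(c,X)-[270,190])*7+3).round(0)
for s,p in ((0,.002),(-.0065,.0065)):
  q=n+ax*s; print(s,"knob",P(q+[0,0,.053+p]),"saddle ends",P(q+ax*.025+[0,0,.039]),P(q-ax*.025+[0,0,.039]),"armtip",P(q-ex*.0765+ax*.01+[0,0,.039]),P(q-ex*.0765-ax*.01+[0,0,.039]))
E
```

```text
knob (array([348, 211]), array([ 7,  7, 43], dtype=int32), array([350.58, 213.95])) [ 0.5132 -0.0882  0.0284] [ 0.2  1.3 -0.8] 0.0
0 knob [421. 171.] saddle ends [331. 176.] [506. 177.] armtip [383. 448.] [455. 448.]
-0.0065 knob [445. 169.] saddle ends [353. 176.] [529. 177.] armtip [406. 448.] [478. 448.]
```

View pics/v8.png

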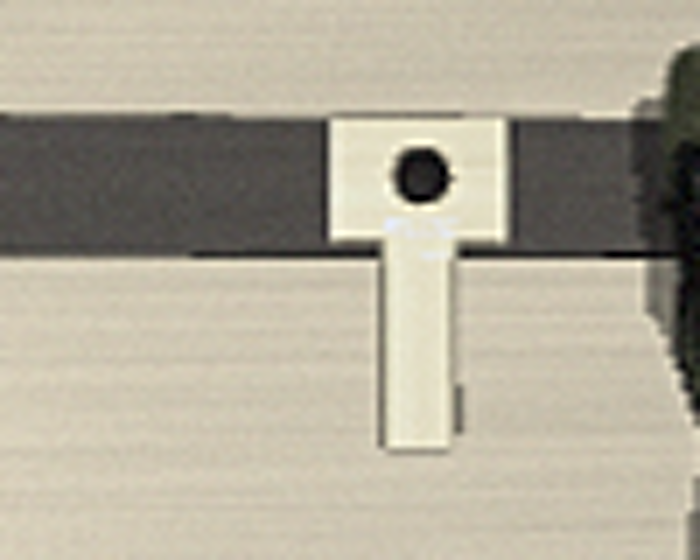

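The saddle now spans x 331–508 and the knob is at (421,175), which matches the predicted home pose: the stop is in the notch. Next is the blank, which I'll reach by going up and over to its far end.

>>> play_rows(
  commands=[0, 0, 0.045, 0, 0, 0, 0, 0, 0.045, 0, 0, 0, 0, 0, 0.045, 0, 0, 0, 0.002, 0.048, 0, 0, 0, 0, 0.002, 0.048, 0, 0, 0, 0, 0.002, 0.048, 0, 0, 0, 0, 0.002, 0.048, 0, 0, 0, 0, 0.002, 0.048, 0, 0, 0, 0, 0.002, 0.048, 0, 0, 0, 0, 0.002, 0.048, 0, 0, 0, 0, 0.002, 0.048, 0, 0, 0, 0, 0.002, 0.048, 0, 0, 0, 0, 0.002, 0.048, 0, 0, 0, 0, 0, 0, 0, 0, 0, 0, 0, 0, 0, 0, 0, 0],
)

```text
t: 9.98
tool_pos: [0.5272, 0.2766, 0.1293]
tool_rot: [[0.018, 1.0, -0.001], [1.0, -0.018, 0.001], [0.001, -0.001, -1.0]]
contact_force: [0.3, -0.7, 0.1]
finger_gap: 0.0001
finger_force: 0.0
```

```bash
python3 - <<'E'
from h import *
o=robot.get_obs(); print(o["tool_pos"],o["contact_force"])
c=robot.camera("top"); f=c["frame"]
hsv=cv2.cvtColor(f,cv2.COLOR_RGB2HSV); m=cv2.inRange(hsv,(15,140,120),(30,255,255))
n,lab,st,cen=cv2.connectedComponentsWithStats(m)
print([(st[i],ray(c,cen[i],.025).round(4)) for i in range(1,n) if 100<st[i,4]<2000])
c=robot.camera("side"); print(blob(c["frame"][:,:,::-1],(351,214)))
E
```

```text
[0.5271951  0.27659118 0.12933386] [ 0.274111   -0.72447354  0.10479307]
[(array([219, 227,  30,  19, 554], dtype=int32), array([0.5269, 0.1995, 0.025 ])), (array([230, 268,  24,  20, 289], dtype=int32), array([0.4452, 0.1831, 0.025 ]))]
(array([348, 211]), array([ 6,  7, 41], dtype=int32), array([350.44, 214.07]))
```

>>> play_rows(
  commands=[0, 0, -0.045, 0, 0, 0, 0, 0, -0.045, 0, 0, 0, 0, 0, -0.035, 0, 0, 0, 0, 0, -0.0177, 0, 0, 0, 0, -0.015, 0, 0, 0, 0, 0, -0.015, 0, 0, 0, 0, 0, -0.007, 0, 0, 0, 0, 0, 0, 0, 0, 0, 0],
)

```text
t: 10.75
tool_pos: [0.5296, 0.244, 0.0243]
tool_rot: [[0.025, 1.0, 0.002], [1.0, -0.025, -0.0], [-0.0, 0.002, -1.0]]
contact_force: [0.5, 0.1, -0.0]
finger_gap: -0.0002
finger_force: 0.0
```

>>> play_rows(
  commands=[-0.0001, -0.004, 0, 0, 0, 0, -0.0001, -0.004, 0, 0, 0, 0, -0.0001, -0.004, 0, 0, 0, 0, -0.0001, -0.004, 0, 0, 0, 0, -0.0001, -0.004, 0, 0, 0, 0, -0.0001, -0.004, 0, 0, 0, 0, -0.0001, -0.004, 0, 0, 0, 0, -0.0001, -0.004, 0, 0, 0, 0],
)

```text
t: 11.42
tool_pos: [0.5279, 0.222, 0.0227]
tool_rot: [[0.022, 1.0, 0.0], [1.0, -0.022, 0.0], [0.0, 0.0, -1.0]]
contact_force: [0.1, 5.0, 3.0]
finger_gap: 0.0002
finger_force: 2.7
```

>>> play_rows(
  commands=[-0.0001, -0.004, 0, 0, 0, 0, -0.0001, -0.004, 0, 0, 0, 0, -0.0001, -0.004, 0, 0, 0, 0, -0.0001, -0.004, 0, 0, 0, 0, -0.0001, -0.004, 0, 0, 0, 0, -0.0001, -0.004, 0, 0, 0, 0, -0.0001, -0.004, 0, 0, 0, 0, -0.0001, -0.004, 0, 0, 0, 0, -0.0001, -0.004, 0, 0, 0, 0, -0.0001, -0.004, 0, 0, 0, 0, -0.0001, -0.004, 0, 0, 0, 0, -0.0001, -0.004, 0, 0, 0, 0, -0.0001, -0.004, 0, 0, 0, 0, -0.0001, -0.004, 0, 0, 0, 0, -0.0001, -0.004, 0, 0, 0, 0, -0.0001, -0.004, 0, 0, 0, 0, -0.0001, -0.004, 0, 0, 0, 0, -0.0001, -0.004, 0, 0, 0, 0],
)

```text
t: 12.92
tool_pos: [0.5265, 0.168, 0.0227]
tool_rot: [[0.022, 1.0, 0.0], [1.0, -0.022, 0.0], [0.0, -0.0, -1.0]]
contact_force: [0.5, 4.9, 4.8]
finger_gap: 0.0001
finger_force: 2.7
```

>>> play_rows(
  commands=[-0.0001, -0.004, 0, 0, 0, 0, -0.0001, -0.004, 0, 0, 0, 0, -0.0001, -0.004, 0, 0, 0, 0, -0.0001, -0.004, 0, 0, 0, 0, -0.0001, -0.004, 0, 0, 0, 0, -0.0001, -0.004, 0, 0, 0, 0, -0.0001, -0.004, 0, 0, 0, 0, -0.0001, -0.004, 0, 0, 0, 0, -0.0001, -0.004, 0, 0, 0, 0, -0.0001, -0.004, 0, 0, 0, 0, -0.0001, -0.004, 0, 0, 0, 0, -0.0001, -0.004, 0, 0, 0, 0, -0.0001, -0.004, 0, 0, 0, 0, -0.0001, -0.004, 0, 0, 0, 0, -0.0001, -0.004, 0, 0, 0, 0, -0.0001, -0.004, 0, 0, 0, 0, -0.0001, -0.004, 0, 0, 0, 0],
)

```text
t: 14.33
tool_pos: [0.5251, 0.117, 0.0227]
tool_rot: [[0.022, 1.0, -0.0], [1.0, -0.022, 0.0], [0.0, -0.0, -1.0]]
contact_force: [-0.4, 5.7, 4.6]
finger_gap: -0.0002
finger_force: 2.7
```

```bash
python3 - <<'E'
from h import *
o=robot.get_obs(); print(o["tool_pos"],o["contact_force"])
c=robot.camera("side"); print(blob(c["frame"][:,:,::-1],(351,214)))
c=robot.camera("top"); a=c["frame"][190:270,240:340,::-1]
cv2.imwrite("pics/v9.png",np.vstack([cv2.resize(a,None,fx=6,fy=6,interpolation=cv2.INTER_CUBIC)]))
E
```

```text
[0.52512998 0.11698836 0.02271009] [-0.41820757  5.65045951  4.57856043]
(array([342, 205]), array([ 12,  18, 184], dtype=int32), array([346.78, 213.49]))
```

View pics/v9.png

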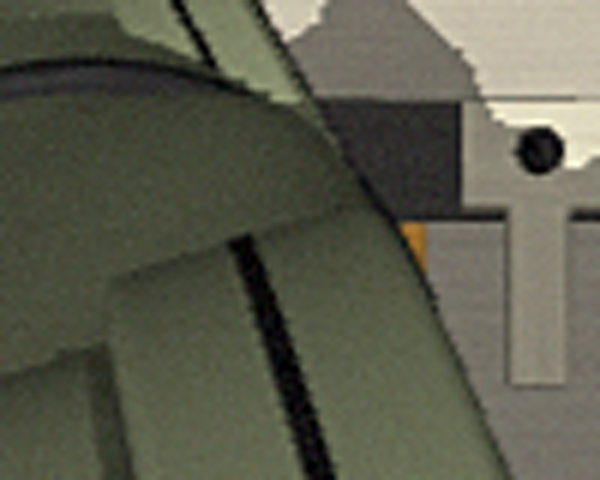

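>>> play_rows(
  commands=[-0.0001, -0.004, 0, 0, 0, 0, -0.0001, -0.004, 0, 0, 0, 0, -0.0001, -0.004, 0, 0, 0, 0, -0.0001, -0.004, 0, 0, 0, 0, -0.0001, -0.004, 0, 0, 0, 0, -0.0001, -0.004, 0, 0, 0, 0, -0.0001, -0.003, 0, 0, 0, 0],
)

```text
t: 15.02
tool_pos: [0.5246, 0.0962, 0.0226]
tool_rot: [[0.022, 1.0, -0.0], [1.0, -0.022, -0.0], [-0.0, -0.0, -1.0]]
contact_force: [0.0, 1.6, -0.7]
finger_gap: 0.0001
finger_force: 0.9
```

>>> play_rows(
  commands=[-0.0001, -0.002, 0, 0, 0, 0],
)

```text
t: 15.1
tool_pos: [0.5246, 0.0948, 0.0226]
tool_rot: [[0.022, 1.0, -0.0], [1.0, -0.022, -0.0], [-0.0, -0.0, -1.0]]
contact_force: [0.5, 1.6, -1.2]
finger_gap: 0.0
finger_force: 0.9
```

>>> play_rows(
  commands=[0, -0.0015, 0, 0, 0, 0],
)

```text
t: 15.18
tool_pos: [0.5246, 0.0939, 0.0227]
tool_rot: [[0.022, 1.0, -0.0], [1.0, -0.022, -0.0], [-0.0, -0.0, -1.0]]
contact_force: [-0.3, 2.1, -1.3]
finger_gap: 0.0001
finger_force: 0.9
```

>>> play_rows(
  commands=[0, -0.001, 0, 0, 0, 0],
)

```text
t: 15.27
tool_pos: [0.5246, 0.0933, 0.0226]
tool_rot: [[0.022, 1.0, -0.0], [1.0, -0.022, -0.0], [-0.0, -0.0, -1.0]]
contact_force: [-0.5, 1.9, -1.3]
finger_gap: -0.0002
finger_force: 0.9
```

>>> play_rows(
  commands=[0, -0.001, 0, 0, 0, 0, 0, -0.001, 0, 0, 0, 0],
)

```text
t: 15.43
tool_pos: [0.5246, 0.092, 0.0227]
tool_rot: [[0.022, 1.0, -0.0], [1.0, -0.022, 0.0], [0.0, -0.0, -1.0]]
contact_force: [-0.7, 1.6, -1.3]
finger_gap: 0.0001
finger_force: 0.9
```

>>> play_rows(
  commands=[0, -0.0005, 0, 0, 0, 0],
)

```text
t: 15.52
tool_pos: [0.5246, 0.0915, 0.0227]
tool_rot: [[0.022, 1.0, -0.0], [1.0, -0.022, -0.0], [-0.0, -0.0, -1.0]]
contact_force: [-0.2, 2.7, -1.1]
finger_gap: 0.0002
finger_force: 0.9
```

>>> play_rows(
  commands=[0, -0.0005, 0, 0, 0, 0],
)

```text
t: 15.6
tool_pos: [0.5246, 0.0912, 0.0227]
tool_rot: [[0.022, 1.0, -0.0], [1.0, -0.022, 0.0], [0.0, -0.0, -1.0]]
contact_force: [1.0, 1.7, -1.4]
finger_gap: -0.0005
finger_force: 0.9
```

>>> play_rows(
  commands=[0, -0.0005, 0, 0, 0, 0],
)

```text
t: 15.68
tool_pos: [0.5246, 0.0909, 0.0226]
tool_rot: [[0.022, 1.0, -0.0], [1.0, -0.022, 0.0], [0.0, -0.0, -1.0]]
contact_force: [0.2, 1.5, -1.0]
finger_gap: -0.0
finger_force: 0.9
```

Free sliding shows about 1.6–2.7 N, so a rise above that will mark the contact.

>>> play_rows(
  commands=[0, -0.0005, 0, 0, 0, 0, 0, -0.0005, 0, 0, 0, 0],
)

```text
t: 15.85
tool_pos: [0.5246, 0.0901, 0.0227]
tool_rot: [[0.022, 1.0, -0.0], [1.0, -0.022, 0.0], [0.0, -0.0, -1.0]]
contact_force: [-0.1, 1.1, -1.4]
finger_gap: -0.0001
finger_force: 0.9
```

>>> play_rows(
  commands=[0, -0.0005, 0, 0, 0, 0],
)

```text
t: 15.93
tool_pos: [0.5246, 0.0897, 0.0227]
tool_rot: [[0.022, 1.0, -0.0], [1.0, -0.022, 0.0], [0.0, -0.0, -1.0]]
contact_force: [0.6, 0.7, -1.1]
finger_gap: -0.0002
finger_force: 0.9
```

>>> play_rows(
  commands=[0, -0.0005, 0, 0, 0, 0],
)

```text
t: 16.02
tool_pos: [0.5246, 0.0893, 0.0227]
tool_rot: [[0.022, 1.0, -0.0], [1.0, -0.022, -0.0], [-0.0, -0.0, -1.0]]
contact_force: [0.1, 2.9, -1.3]
finger_gap: 0.0
finger_force: 0.9
```

>>> play_rows(
  commands=[0, -0.0005, 0, 0, 0, 0],
)

```text
t: 16.1
tool_pos: [0.5246, 0.0889, 0.0227]
tool_rot: [[0.022, 1.0, -0.0], [1.0, -0.022, 0.0], [0.0, -0.0, -1.0]]
contact_force: [0.1, 1.8, -2.2]
finger_gap: -0.0002
finger_force: 0.9
```

>>> play_rows(
  commands=[0, -0.0005, 0, 0, 0, 0],
)

```text
t: 16.18
tool_pos: [0.5246, 0.0888, 0.0227]
tool_rot: [[0.022, 1.0, -0.0], [1.0, -0.022, 0.0], [0.0, -0.0, -1.0]]
contact_force: [-0.8, 4.7, -1.7]
finger_gap: -0.0002
finger_force: 2.3
```

>>> play_rows(
  commands=[0, -0.0005, 0, 0, 0, 0],
)

```text
t: 16.27
tool_pos: [0.5246, 0.0887, 0.0227]
tool_rot: [[0.022, 1.0, -0.0], [1.0, -0.022, 0.001], [0.001, -0.0, -1.0]]
contact_force: [-1.1, 6.6, -0.7]
finger_gap: 0.0001
finger_force: 3.4
```

>>> play_rows(
  commands=[0, -0.0005, 0, 0, 0, 0],
)

```text
t: 16.35
tool_pos: [0.5246, 0.0886, 0.0227]
tool_rot: [[0.022, 1.0, 0.0], [1.0, -0.022, 0.001], [0.001, 0.0, -1.0]]
contact_force: [-0.5, 9.0, -1.3]
finger_gap: 0.0003
finger_force: 4.2
```

The motion has stalled at y = 0.0887 while the force climbs, so the blank is butted. Retreating.

>>> play_rows(
  commands=[0, 0.003, 0, 0, 0, 0, 0, 0.02, 0, 0, 0, 0, 0, 0.04, 0, 0, 0, 0, 0, 0.03, 0, 0, 0, 0, 0, 0, 0.045, 0, 0, 0, 0, 0, 0.045, 0, 0, 0, 0, 0.02, 0.045, 0, 0, 0, 0, 0.04, 0.03, 0, 0, 0, 0, 0.04, 0, 0, 0, 0, 0, 0, 0, 0, 0, 0, 0, 0, 0, 0, 0, 0],
)

```text
t: 17.27
tool_pos: [0.5243, 0.2338, 0.1465]
tool_rot: [[0.02, 1.0, 0.0], [1.0, -0.02, 0.0], [0.0, 0.0, -1.0]]
contact_force: [-0.8, -1.3, -0.1]
finger_gap: -0.0001
finger_force: 0.0
```

```bash
python3 - <<'E'
from h import *
o=robot.get_obs(); print(o["t"],o["tool_pos"],o["contact_force"])
c=robot.camera("side"); b=c["frame"][185:265,290:410,::-1]; print(blob(c["frame"][:,:,::-1],(351,214)))
c=robot.camera("top"); a=c["frame"][190:270,240:360,::-1]
cv2.imwrite("pics/v10.png",np.hstack([cv2.resize(x,(400,533) if 0 else None,fx=3.3,fy=3.3*1,interpolation=cv2.INTER_CUBIC) for x in (a,b)]))
hsv=cv2.cvtColor(c["frame"],cv2.COLOR_RGB2HSV); m=cv2.inRange(hsv,(15,140,60),(30,255,255))
n,lab,st,cen=cv2.connectedComponentsWithStats(m)
for i in range(1,n):
    if 100<st[i,4]<2000: print(st[i],cv2.minAreaRect(np.argwhere(lab==i)[:,::-1].astype(np.float32)),ray(c,cen[i],.025).round(4))
E
```

```text
17.2667 [0.52429241 0.23375133 0.14653622] [-0.81068879 -1.34098018 -0.11294559]
(array([348, 211]), array([ 6,  7, 41], dtype=int32), array([350.44, 214.07]))
[295 227  30  20 598] ((309.5, 236.5), (19.0, 29.0), 90.0) [0.523  0.0474 0.025 ]
[230 268  25  20 302] ((242.01724243164062, 277.2931213378906), (13.927149772644043, 22.09774398803711), 68.19859313964844) [0.4457 0.1823 0.025 ]
```

View pics/v10.png

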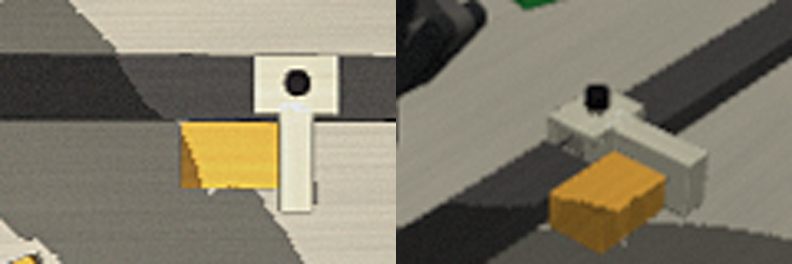

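The pictures show the blank butted against the stop's arm and parallel to the fence. The knob is at exactly its home pixel (350.4, 214.1), so the pin hasn't moved out of the notch.

```bash
python3 -c "from h import *; print(robot.sign_off())"
```

```text
the job is handed in; nothing more can be done
None
```

I pushed the stop along the fence until its pin dropped into the clip's notch, then pushed the brass blank along the fence until its end butted the stop. The job is handed in at about 17 s, and the last pictures showed the blank parallel to the fence, the knob still at its home position and the robot clear.

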